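Pop the flaw detector's battery hatch

ROBOT

A 6-joint arm with a two-finger parallel gripper is mounted at the origin on the work surface. World frame = base frame: x ahead of the robot, y to its left, z up, the work surface at z = 0. Lengths are in m, angles in rad, forces in N, time in s.
With the tool pointing down it reaches from about 0.425 to 0.95 m from the base axis. Payload 3.5 kg.
Tool frame: the origin (TCP) lies midway between the tips of the shut fingers; the grasp point (between the pads) lies 19 mm behind it (ctrl.tcp_to_grasp is the distance from the TCP to the grasp point, in m); z points along the fingers, x is the direction in which the jaws open and shut, and the axes are right-handed (so a half turn about z gives the same grasp; the last joint's range is limited). The gripper opens to 85 mm and grips with 20 to 120 N. Pads are 22 mm wide; open, the fingers measure 114 mm over their backs; the gripper's body (76 mm by 85 mm) begins 54 mm behind the grasp point. The pads swing forward as they close: fully open they stand 13 mm farther back than shut.
Start: joints at [-1.49, 0.286, 1.577, -0, 1.279, -0.15], TCP at [0.154, -0.657, 0.231] pointing down, gripper open.
Joint ranges: [-2.77, 2.77], [-0.9, 2.22], [0.21, 2.48], [-1.53, 4.67], [0.24, 2.81], [-2.84, 2.84]. Speed limits (rad/s): [2.79, 2.79, 3.14, 3.14, 3.14, 3.14].

INTERFACE

Orientations are given as a unit quaternion [x, y, z, w].
In Python, from plant import ctrl, cams, workorder, spotter gives the robot as it stands. The module is installed in compiled form; this text tells all that it offers.
- The arm moves only by the tool send_rows, never from a script. Its argument "motion" is one flat list of numbers, 5 for each row, row after row: the shift along the tool's x, y, z in cm, then the turn about the tool's z in rad, then the finger opening in cm, from 0 to 8.54. In form: [tx, ty, tz, spin, gripper, tx, ty, tz, spin, gripper, ...]. A call has 1 to 12 rows; each row shifts and turns the pose as measured when the row begins, along the tool's axes as they then stand; what a row does not reach is not made up. A row lasts 1/10 s, in which the tool goes at most 50 mm and 8.59 degrees, less where a joint would pass 70% of its speed; a pose out of reach is approached as far as the arm can. A call is refused whole if a number of a shift passes 5 or a number of a turn 0.15, either way. A call with a gripper value outside its range is refused whole. The fingers move at their own pace and stop on an object; "grip_force" is the grip in N (left out, the last holds). Time passes only in rows, so rows that do not move let the fingers close. It gives the time, the measured TCP pose, the force and the opening at its end, in the units of the state.
- ctrl.get_state(): the state, without advancing time (a new reading comes with each control period).
- cams.read_camera(name): name is "scene" or "top" or "wrist"; returns (picture, depth): 400x640x3 uint8, red, green, blue; 400x640 float32, m along the optical axis (not along the pixel's ray), 0 where there is no reading.
- cams.camera_params(name): a dict with "fx", "fy", "cx", "cy" (pixels), "xyz" and "attitude" of the camera in the world; the wrist camera has in their place "mount" (4x4, takes a point from camera to tool coordinates, whose origin is the TCP and whose axes are the tool frame's). Camera axes: x right, y down, z forward; pixel columns grow to the right and rows downward; lengths in m; the calibration is good to about 2 mm. A picture is of the moment at which its call begins: read the wrist's pose just before it. camera_params takes no time and is no camera call.
- workorder.sign_off(): hands the job in, once; it reports no verdict.
Trained networks look in the newest picture that a camera, given by its name, has taken for a name from the list of things; names that differ only in an ending like _2 or _b are one class to them, and where a whole thing is asked for, a point or a joint stands for the part that bears it (a point fixed in the world has none). Each returns a list of dicts, best first, with "conf" (0 to 1); they miss things now and then, are a little off and sometimes report something else, mostly with a low value. They report only what shows in the picture. A call takes as long as a camera call.
- spotter.trace(target, camera): "mask" (400x640 bool, what is visible of it) and "bbox" ([left, top, width, height] in pixels, round what is visible of it).
The state is a dict: "time": time; "qpos": joint angles; "dq": joint speeds; "joint_efforts": joint torques, N m; "eef_pos": TCP position; "tcp_rot": TCP orientation; "contact_force": force on the tool from outside, world axes, zero at the start; "wrist_torque": the same for the moment, N m; "opening": opening from 0.0 (shut) to 1.0 (fully open).
Only numpy, scipy, OpenCV 4.12 (cv2) and the standard library are available. Lean on these libraries where they do the work, as an engineer would, in place of code of your own. Each camera call takes 0.05 s, during which the arm holds its last target.

TASK

Open the battery hatch on the top of the flaw detector for a battery change: with a fingertip press its yellow mark once, right in, and take the finger away, so that the push-push latch lets go, and see the hatch pop up and stand ajar by itself for a moment. Then push it over from under its raised front edge, with the outside of a finger and without gripping it, until it is open all the way, and leave it standing open. Do not press it down again, do not lift or shove the instrument, and leave the things beside it alone.

Things in the scene. Friction and masses are not known exactly. Their poses are not given: they have to be found in the camera images.
- instrument: ultrasonic flaw detector: grey wedge-shaped console, dark rubber side guards, loose on its feet, 2.4 kg, 238 (x) x 254 (y) mm. Origin: centre of underside, z up. Front with screen slopes from 34 mm high at x = -115 to 97 mm at x = -12; then a flat deck 97 mm high to the rear (side guards 100 mm). Hatch in the middle of the deck: dark grey plate 62 (x) x 92 (y) x 5 mm, hinged at the rear
- hatch (a joint): hatch angle (rad): 0 latched shut, -0.09 pressed in to its stop (the latch lets go from about -0.05), about 1.03 popped up, 1.75 fully open, a little past upright. A press at the mark takes 3 to 4 N over 4 mm, then a hard stop; as the finger withdraws a spring lifts it to about 1.03. A friction hinge (about 1 N at the edge) holds it wherever it is left. Pressed down again it would latch again
- latch_pin (a joint): sideways position (m) of the small pin inside the latch, for information: 0 caught in the notch (shut), positive while it is released by a press, beyond -0.004 only when the hatch is being pushed shut again
- hatch_press (a point): centre of the yellow press mark (20 mm across) on top of the hatch, 30 mm to the instrument's +y of its middle, 47 mm from the hinge, 15 mm from the free front edge (which faces the instrument's -x); 103 mm above the table when shut, 6 mm above the deck; moves with the hatch, its z axis is the normal of the outer face
- hatch_edge (a point): middle of the free front edge of the hatch, at mid-thickness, 62 mm from the hinge; moves with the hatch. The latch's tongue, 6 mm wide, hangs 14 mm from the underside, 21 mm behind this edge and 30 mm to +y of the middle, so the middle of the edge is free to push at
- hatch_hinge (a point): middle of the hinge axis, fixed on the instrument, 84 mm behind (+x) the instrument's origin and 99 mm above the table, 2 mm above the deck; its axes are those of the instrument (y along the hinge)
- probe: bystander: small ultrasonic angle probe, dark with amber sole, 44 x 18 x 24 mm high, beside the instrument; origin at the centre of its underside
- couplant: bystander: pale bottle with red nozzle, 44 mm diameter, 116 mm high, beside the instrument; origin at the centre of its underside
- step_block: bystander: steel step wedge, 80 x 25 x 30 mm high, beside the instrument; origin at the centre of its underside
- loupe: bystander: black magnifier eyepiece, 38 mm diameter, 34 mm high, beside the instrument; origin at the centre of its underside

How it is judged:
By the outcome, as a careful person would: the job done as asked, in the order asked, and still so for the second after the job is handed in, with the robot touching nothing.
It also fails if it takes over 45 s, if anything falls off the work surface, if the arm or the gripper's body presses on something with over 40 N, if the wrist force passes 120 N, or if a joint passes its speed limit or range.

## Working session

There is one attempt and no reset: what is moved stays moved. The work goes in short steps, Python scripts to look and compute and a tool call to move; the robot and the scene stay as the last step left them, time stands still between calls to the robot, and variables do not carry over. Pictures are saved under pics/ and viewed, and the job is handed in when it is done.

Besides the shell and the picture viewer there is one more tool, called after "Request:" by a JSON object that holds its "op" and its "data", one argument or row to a line. send_rows: Moves the arm, as the interface text tells. Its arguments: {"type":"object","properties":{"motion":{"type":"array","items":{"type":"number"}},"grip_force":{"type":"number"}},"required":["motion"]}

```bash
mkdir -p pics
cat > h.py <<'E'
import numpy as np, cv2
from scipy.spatial.transform import Rotation as R
from plant import ctrl, cams, workorder, spotter
def look(name, fn):
    s=ctrl.get_state(); im,d=cams.read_camera(name)
    cv2.imwrite('pics/'+fn,cv2.cvtColor(im,cv2.COLOR_RGB2BGR)); return s,im,d
def world(name,s,d,mask=None):
    p=cams.camera_params(name)
    v,u=np.nonzero((d>0)&(mask if mask is not None else True)); z=d[v,u]
    P=np.c_[(u-p['cx'])/p['fx']*z,(v-p['cy'])/p['fy']*z,z]
    if 'mount' in p:
        P=P@p['mount'][:3,:3].T+p['mount'][:3,3]
        P=P@R.from_quat(s['tcp_rot']).as_matrix().T+s['eef_pos']
    else:
        P=P@Rm(p['attitude']).T+p['xyz']
    return P,u,v
def Rm(a):
    a=np.array(a); return a if a.shape==(3,3) else R.from_quat(a).as_matrix()
E
python3 - <<'E'
from h import *
print(ctrl.get_state()); print(ctrl.tcp_to_grasp)
for n in ['scene','top','wrist']: print(n,cams.camera_params(n))
for n in ['scene','top']:
    s,im,d=look(n,n+'1.png')
    for t in ['instrument','hatch','hatch_press','probe','couplant','step_block','loupe']:
        for r in spotter.trace(t,n)[:2]:
            P,u,v=world(n,s,d,r['mask']); print(n,t,round(r['conf'],2),r['bbox'],np.median(P,0).round(3),P[:,2].max().round(3))
E
```

```text
{'time': 0.0, 'qpos': array([-1.48998762e+00,  2.87199783e-01,  1.57819293e+00, -4.01406994e-05,
        1.27859921e+00, -1.50001837e-01]), 'dq': array([ 1.13711947e-03,  6.86664364e-04,  7.78257859e-04,  1.60514474e-03,
       -9.56696766e-05,  1.20822479e-03]), 'joint_efforts': array([-3.11686663e-04, -4.05982769e+01, -2.92626071e+01, -2.24801865e-04,
        5.90662676e-03, -1.10125765e-06]), 'eef_pos': array([ 0.15438133, -0.65642488,  0.22991581]), 'tcp_rot': array([ 0.78382912, -0.62097542, -0.00083247, -0.000864  ]), 'contact_force': array([0.14090919, 0.20030763, 0.50078616]), 'wrist_torque': array([-0.01759919,  0.00890398, -0.03800697]), 'opening': 1.0012688382444945}
0.0187
scene {'fx': 495.0431434609819, 'fy': 495.0431434609819, 'cx': 315.82864726421775, 'cy': 206.86700939310472, 'xyz': array([ 1.15190081, -0.51395821,  0.65648226]), 'attitude': array([ 0.81551174,  0.34285869, -0.18549886, -0.4277601 ])}
top {'fx': 490.29627824147025, 'fy': 490.29627824147025, 'cx': 311.7931530677442, 'cy': 192.43613426599325, 'xyz': array([0.38846218, 0.06693671, 1.08571788]), 'attitude
[... 1213 characters left out ...]
 130.6, 154.5, 157.7] [ 0.507 -0.021  0.094] 0.108
top hatch 0.78 [314.3, 163.3, 50.9, 45.3] [ 0.554 -0.001  0.102] 0.108
top hatch 0.6 [431.5, 183.5, 16.8, 40.0] [ 0.54  -0.224  0.016] 0.034
top hatch_press 0.85 [313.1, 163.3, 53.2, 45.7] [0.554 0.    0.102] 0.108
top hatch_press 0.17 [257.4, 273.4, 19.0, 19.3] [0.351 0.154 0.034] 0.039
top couplant 0.68 [226.1, 197.2, 25.0, 26.6] [0.498 0.208 0.077] 0.117
top step_block 0.86 [432.5, 185.0, 12.0, 41.3] [ 0.54  -0.224  0.016] 0.034
top step_block 0.66 [271.9, 135.3, 154.5, 150.4] [ 0.507 -0.022  0.094] 0.108
top loupe 0.54 [259.2, 274.7, 15.4, 17.4] [0.352 0.154 0.034] 0.039
top loupe 0.32 [315.5, 164.7, 49.6, 43.1] [0.554 0.001 0.102] 0.108
```

Run:
```python
import cv2
a=cv2.imread('pics/top1.png')[110:310,210:460];b=cv2.imread('pics/scene1.png')[130:350,150:400]
cv2.imwrite('pics/t1c.png',cv2.resize(a,None,fx=3,fy=3,interpolation=2));cv2.imwrite('pics/s1c.png',cv2.resize(b,None,fx=2.5,fy=2.5))
from h import *
s,im,d=look('top','top2.png')
hsv=cv2.cvtColor(im,cv2.COLOR_RGB2HSV)
y=(cv2.inRange(hsv,(20,120,100),(35,255,255))>0)
n,l,st,c=cv2.connectedComponentsWithStats(y.astype('uint8'))
for i in range(1,n):
    P,u,v=world('top',s,d,l==i)
    if len(P)>5: print(st[i],P.mean(0).round(4))
r=spotter.trace('hatch','top')[0]
P,u,v=world('top',s,d,r['mask']); P=P[P[:,2]>.097]
print(cv2.minAreaRect((P[:,:2]*1000).astype('float32')))
r=spotter.trace('instrument','top')
if r:
  P,u,v=world('top',s,d,r[0]['mask']); P=P[P[:,2]>.025]
  print(cv2.minAreaRect((P[:,:2]*1000).astype('float32')))
```

```text
[ 53 104  44  38 122] [0.696  0.5949 0.0077]
[424 133   3   4  10] [ 0.6892 -0.1965  0.0195]
[359 141   5   4  12] [ 0.655 -0.047  0.066]
[346 146   6   4  13] [ 0.6422 -0.0209  0.0665]
[417 148   7   3   9] [ 0.6582 -0.1867  0.009 ]
[326 194   9   9  54] [0.5276 0.0189 0.1028]
((554.5574340820312, -0.42352294921875), (61.949649810791016, 91.96094512939453), 25.002016067504883)
((511.6723327636719, -21.405670166015625), (246.06561279296875, 255.7880859375), 25.623275756835938)
```

View pics/t1c.png

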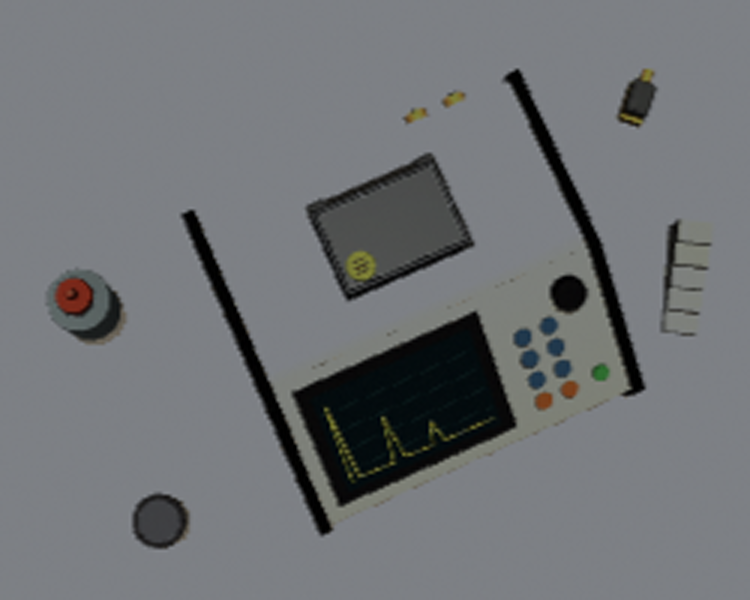

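View pics/s1c.png

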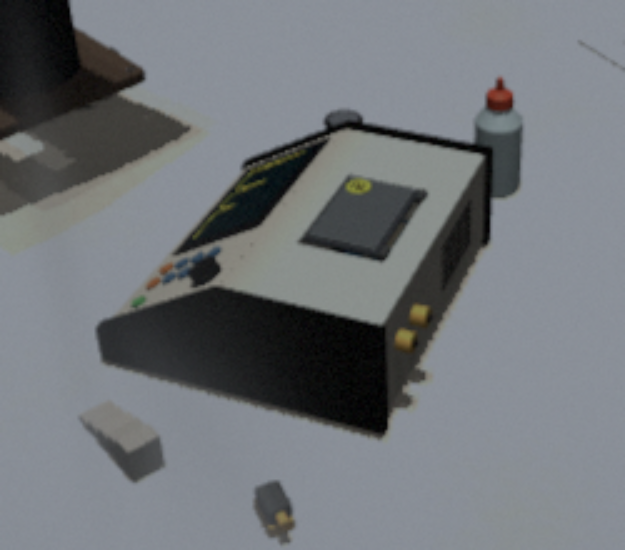

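The top view shows the hatch at about rows 163–208, columns 314–365. The yellow mark is at (330, 198) and the instrument front faces the robot, with yaw about 25°. Mark at (0.5275, 0.0195), hinge at (0.583, 0.013). Next I'll close the fingers, align the tool and move over the mark.

Request:
{"op": "send_rows", "data": {
  "motion": [0, 0, 0, -0.103, 0, 0, 0, 0, -0.103, 0, 0, -4, 0, 0, 0, 0, -4, 0, 0, 0, 0, -4, 0, 0, 0, 0, -4, 0, 0, 0, 0, -4, 0, 0, 0, -2, -4, 0, 0, 0, -3, -3, 0, 0, 0, -3, -3, 0, 0, 0, -3, -3, 0, 0, 0, -3, -3, 0, 0, 0]
}}

```text
time: 2.15
eef_pos: [0.427, -0.372, 0.2307]
tcp_rot: [0.843, -0.538, 0.002, 0.001]
contact_force: [0.6, 0.4, -0.2]
opening: 0.003
```

```bash
cat > to.py <<'E'
import sys
from h import *
s=ctrl.get_state();M=R.from_quat(s['tcp_rot']).as_matrix()
X=M[:,0];print('t',s['time'],'pos',s['eef_pos'].round(4),'xang',np.degrees(np.arctan2(X[1],X[0])).round(2),'tilt',M[:,2].round(3),'F',s['contact_force'].round(2),'op',round(s['opening'],3))
if len(sys.argv)>3: print('tool shift cm',(M.T@(np.array(sys.argv[1:4],float)-s['eef_pos'])*100).round(2))
E
python3 to.py .5275 .0195 .15
```

```text
t 2.15 pos [ 0.427  -0.372   0.2307] xang -65.04 tilt [ 0.001 -0.004 -1.   ] F [ 0.57  0.43 -0.18] op 0.003
tool shift cm [-31.28 -25.64   7.92]
```

Request:
{"op": "send_rows", "data": {
  "motion": [-3, -3.5, 0, 0, 0, -3, -3.5, 0, 0, 0, -3, -3.5, 0, 0, 0, -3, -3, 0, 0, 0, -3, -3, 0, 0, 0, -3, -3, 0, 0, 0, -3, -2, 0, 0, 0, -3, -2, 0, 0, 0, -3, -2, 0, 0, 0, -3, -1, 0, 0, 0, -2, 0, 0, 0, 0, 0, 0, 0, 0, 0]
}}

```text
time: 3.35
eef_pos: [0.5362, 0.0522, 0.232]
tcp_rot: [0.845, -0.535, 0.006, -0.0]
contact_force: [0.4, -0.5, 0.4]
opening: -0.0
```

```bash
python3 to.py .5275 .0195 .15
```

```text
t 3.35 pos [0.5362 0.0522 0.232 ] xang -64.69 tilt [ 0.01  -0.006 -1.   ] F [ 0.42 -0.49  0.39] op -0.0
tool shift cm [2.5  2.24 8.21]
```

Request:
{"op": "send_rows", "data": {
  "motion": [1.3, 1.2, 0, 0, 0, 1.2, 1.2, 0, 0, 0, 0, 0, 3, 0, 0, 0, 0, 3, 0, 0, 0, 0, 1, 0, 0, 0, 0, 0, 0, 0]
}}

```text
time: 3.95
eef_pos: [0.5286, 0.0141, 0.1635]
tcp_rot: [0.845, -0.535, 0.01, -0.001]
contact_force: [-0.8, -0.2, 0.4]
opening: -0.005
```

```bash
python3 to.py .526 .0190 .108
python3 - <<'E'
from h import *
s,im,d=look('wrist','w1.png')
E
```

```text
t 3.95 pos [0.5286 0.0141 0.1635] xang -64.7 tilt [ 0.018 -0.01  -1.   ] F [-0.81 -0.19  0.41] op -0.005
tool shift cm [-0.65  0.09  5.54]
```

View pics/w1.png

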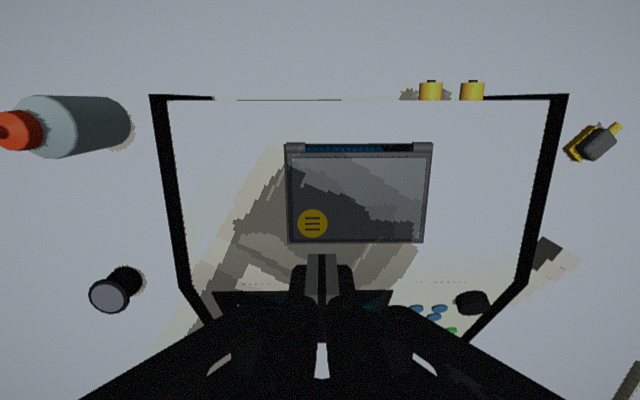

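The wrist picture shows the hatch square to the tool, with the mark at (312, 223) and the closed fingertips at (321, 265). I'll cross-check the mark position from this view.

```bash
python3 - <<'E'
from h import *
s,im,d=look('wrist','w2.png')
m=np.zeros(d.shape,bool);m[205:240,295:330]=1
hsv=cv2.cvtColor(im,cv2.COLOR_RGB2HSV)
m&=cv2.inRange(hsv,(18,120,80),(36,255,255))>0
P,u,v=world('wrist',s,d,m);print(len(P),np.median(P,0),(P.min(0)+P.max(0))/2)
E
python3 to.py .5275 .0195 .110
```

```text
543 [0.52878545 0.01934726 0.1047975 ] [0.52882912 0.01924511 0.10474058]
t 4.05 pos [0.5296 0.0143 0.1653] xang -64.68 tilt [ 0.021 -0.01  -1.   ] F [ 0.11  0.49 -0.15] op -0.003
tool shift cm [-0.66  0.05  5.52]
```

Request:
{"op": "send_rows", "data": {
  "motion": [-0.5, 0.1, 2, 0, 0, 0, 0, 2, 0, 0, 0, 0, 0.8, 0, 0, 0, 0, 0, 0, 0]
}}

```text
time: 4.45
eef_pos: [0.5331, 0.017, 0.1237]
tcp_rot: [0.845, -0.535, 0.018, -0.004]
contact_force: [-0.6, 0.7, 0.9]
opening: -0.001
```

```bash
python3 to.py .5275 .019 .104
```

```text
t 4.45 pos [0.5331 0.017  0.1237] xang -64.67 tilt [ 0.034 -0.012 -0.999] F [-0.57  0.66  0.91] op -0.001
tool shift cm [-0.47  0.48  1.94]
```

Request:
{"op": "send_rows", "data": {
  "motion": [-0.4, 0.5, 0.7, 0, 0, 0, 0, 0.4, 0, 0, 0, 0, 0, 0, 0]
}}

```text
time: 4.75
eef_pos: [0.5289, 0.0183, 0.115]
tcp_rot: [0.845, -0.535, 0.02, -0.005]
contact_force: [0.2, -0.3, -0.2]
opening: 0.002
```

```bash
python3 to.py .5275 .019 .104
```

```text
t 4.75 pos [0.5289 0.0183 0.115 ] xang -64.66 tilt [ 0.04  -0.013 -0.999] F [ 0.17 -0.3  -0.24] op 0.002
tool shift cm [-0.16  0.13  1.09]
```

Request:
{"op": "send_rows", "data": {
  "motion": [-0.15, 0.15, 0.5, 0, 0, 0, 0.1, 0.4, 0, 0, 0, 0, 0, 0, 0]
}}

```text
time: 5.05
eef_pos: [0.5267, 0.0184, 0.1061]
tcp_rot: [0.845, -0.534, 0.021, -0.005]
contact_force: [-0.1, -0.3, 0.1]
opening: 0.005
```

```bash
python3 to.py .5275 .019 .104
```

```text
t 5.05 pos [0.5267 0.0184 0.1061] xang -64.66 tilt [ 0.041 -0.013 -0.999] F [-0.06 -0.28  0.08] op 0.005
tool shift cm [-0.03 -0.09  0.22]
```

Positioned on the mark, just above it. Next is the press, in small steps.

Request:
{"op": "send_rows", "data": {
  "motion": [0, 0, 0.3, 0, 0, 0, 0, 0.2, 0, 0]
}}

```text
time: 5.25
eef_pos: [0.5271, 0.0183, 0.1014]
tcp_rot: [0.845, -0.534, 0.021, -0.005]
contact_force: [-1.8, -0.4, 2.1]
opening: 0.004
```

Request:
{"op": "send_rows", "data": {
  "motion": [0, 0, 0.2, 0, 0, 0, 0, 0.15, 0, 0]
}}

```text
time: 5.45
eef_pos: [0.5272, 0.0183, 0.0985]
tcp_rot: [0.845, -0.534, 0.02, -0.005]
contact_force: [-3.5, 1.4, 9.1]
opening: -0.0
```

Request:
{"op": "send_rows", "data": {
  "motion": [0, 0, 0.12, 0, 0]
}}

```text
time: 5.55
eef_pos: [0.5272, 0.0183, 0.0984]
tcp_rot: [0.845, -0.534, 0.02, -0.005]
contact_force: [-5.7, 0.2, 10.9]
opening: 0.002
```

At the hard stop (z stalled, force 11 N). Withdrawing straight up.

Request:
{"op": "send_rows", "data": {
  "motion": [0, 0, -2, 0, 0, 0, 0, -4, 0, 0, 0, 0, -4, 0, 0, 0, 0, -4, 0, 0, 0, 0, -3, 0, 0, 0, 0, 0, 0, 0]
}}

```text
time: 6.15
eef_pos: [0.5202, 0.0205, 0.2716]
tcp_rot: [0.845, -0.535, 0.019, -0.005]
contact_force: [-0.2, 0.7, 0.6]
opening: -0.001
```

```bash
python3 to.py .5 -.02 .2
python3 - <<'E'
from h import *
s,im,d=look('scene','s3.png'); r=spotter.trace('hatch','scene')
for q in r[:2]:
    P,u,v=world('scene',s,d,q['mask']);print(q['conf'],q['bbox'],P.min(0),P.max(0))
cv2.imwrite('pics/s3c.png',cv2.resize(cv2.cvtColor(im,cv2.COLOR_RGB2BGR)[100:350,150:400],None,fx=2.4,fy=2.4))
E
```

```text
t 6.15 pos [0.5202 0.0205 0.2716] xang -64.66 tilt [ 0.038 -0.013 -0.999] F [-0.24  0.7   0.58] op -0.001
tool shift cm [2.6  3.77 7.12]
```

View pics/s3c.png

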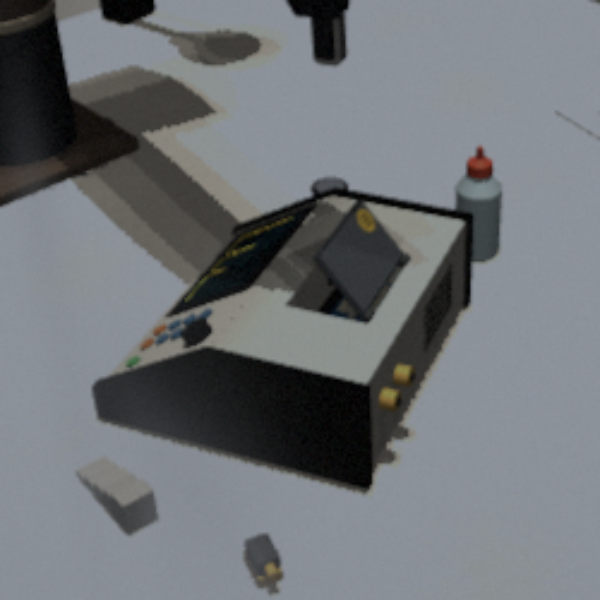

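The hatch has popped up and stands ajar, around (363, 255) in the crop, with the mark still visible on it. The finger is well clear. Next I'll go to the front, mid-edge.

Request:
{"op": "send_rows", "data": {
  "motion": [1.3, 1.8, 0, 0, 0, 1.3, 1.8, 0, 0, 0, 0, 0.5, 3, 0, 0, 0, 0.3, 3, 0, 0, 0, 0, 2, 0, 0, 0, 0, 0, 0, 0]
}}

```text
time: 6.85
eef_pos: [0.4839, -0.0226, 0.1692]
tcp_rot: [0.845, -0.535, 0.006, 0.0]
contact_force: [-1.2, 0.1, -0.5]
opening: 0.0
```

```bash
python3 to.py .5145 -.0192 .138
python3 - <<'E'
from h import *
s,im,d=look('top','t4.png')
P,u,v=world('top',s,d,None)
c,sn=np.cos(np.radians(25)),np.sin(np.radians(25))
Q=(P[:,:2]-[.5827,.0127])@np.array([[c,-sn],[sn,c]])
k=(abs(Q[:,1])<.043)&(Q[:,0]>-.06)&(Q[:,0]<.03)&(P[:,2]>.11)&(P[:,2]<.175)
print(k.sum(),Q[k].min(0),Q[k].max(0),P[k][:,2].max())
j=k&(P[:,2]>np.percentile(P[k][:,2],90));print(Q[j].mean(0),P[j].mean(0))
E
```

```text
t 6.85 pos [ 0.4839 -0.0226  0.1692] xang -64.64 tilt [ 0.01  -0.007 -1.   ] F [-1.25  0.1  -0.46] op 0.0
tool shift cm [ 0.97 -2.89  3.14]
227 [-0.03716458 -0.04175982] [-0.00309295  0.04285545] 0.15384885539735582
[-0.0300941   0.03213995] [0.54184255 0.02911037 0.15150219]
```

Request:
{"op": "send_rows", "data": {
  "motion": [0.5, -0.5, 1.5, 0, 0, 0.4, -0.5, 1.5, 0, 0, 0, 0, 0.4, 0, 0, 0, 0, 0, 0, 0]
}}

```text
time: 7.3
eef_pos: [0.4993, -0.0267, 0.137]
tcp_rot: [0.845, -0.534, 0.007, -0.0]
contact_force: [-0.1, -0.0, 0.5]
opening: -0.005
```

```bash
python3 to.py .5145 -.0192 .138;python3 - <<'E'
from h import *
look('wrist','w5.png')
E
```

```text
t 7.3 pos [ 0.4993 -0.0267  0.137 ] xang -64.59 tilt [ 0.013 -0.007 -1.   ] F [-0.11 -0.02  0.54] op -0.005
tool shift cm [-0.03 -1.7  -0.09]
```

View pics/w5.png

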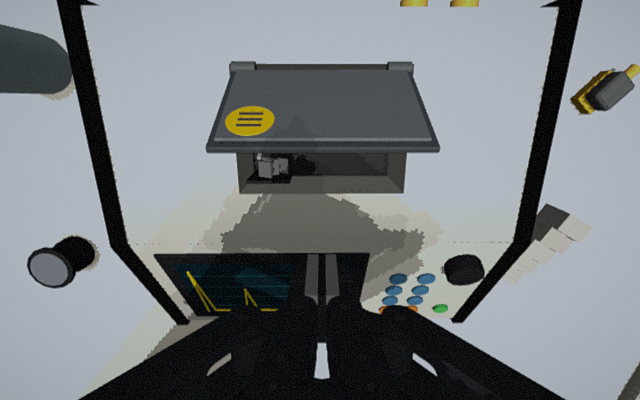

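The wrist view shows the hatch ajar, its front edge at row 150 and spanning columns 207–440. The fingers are centred at column 322, in front of it and lower than the edge. Now pushing toward the hinge (-tool y).

Request:
{"op": "send_rows", "data": {
  "motion": [0, -1.5, 0, 0, 0, 0, -1.5, 0, 0, 0, 0, -1, 0, 0, 0, 0, -0.5, 0, 0, 0]
}}

```text
time: 7.75
eef_pos: [0.5425, -0.0071, 0.1422]
tcp_rot: [0.845, -0.534, 0.011, -0.001]
contact_force: [-0.3, -0.7, 1.0]
opening: 0.0
```

```bash
python3 to.py .5764 .0098 .138
```

```text
t 7.75 pos [ 0.5425 -0.0071  0.1422] xang -64.61 tilt [ 0.019 -0.009 -1.   ] F [-0.3  -0.74  0.98] op 0.0
tool shift cm [-0.08 -3.78  0.47]
```

Request:
{"op": "send_rows", "data": {
  "motion": [0, -0.8, 0.3, 0, 0, 0, -0.8, 0, 0, 0, 0, -0.6, 0, 0, 0]
}}

```text
time: 8.05
eef_pos: [0.5631, 0.0026, 0.1404]
tcp_rot: [0.845, -0.534, 0.01, -0.0]
contact_force: [-1.6, -0.8, 0.3]
opening: -0.001
```

```bash
python3 to.py .5764 .0098 .138
```

```text
t 8.05 pos [0.5631 0.0026 0.1404] xang -64.58 tilt [ 0.018 -0.01  -1.   ] F [-1.56 -0.79  0.31] op -0.001
tool shift cm [-0.09 -1.51  0.26]
```

Contact is gentle (about 1.7 N). Continuing in small steps.

Request:
{"op": "send_rows", "data": {
  "motion": [0, -0.5, 0.1, 0, 0, 0, -0.4, 0, 0, 0, 0, -0.3, 0, 0, 0]
}}

```text
time: 8.35
eef_pos: [0.5751, 0.0082, 0.1392]
tcp_rot: [0.845, -0.534, 0.01, -0.0]
contact_force: [-1.1, -0.6, 0.7]
opening: 0.0
```

```bash
python3 to.py .5764 .0098 .138
```

```text
t 8.35 pos [0.5751 0.0082 0.1392] xang -64.57 tilt [ 0.018 -0.01  -1.   ] F [-1.08 -0.58  0.69] op 0.0
tool shift cm [-0.09 -0.19  0.12]
```

Request:
{"op": "send_rows", "data": {
  "motion": [0, -0.3, 0, 0, 0, 0, -0.2, 0, 0, 0]
}}

```text
time: 8.55
eef_pos: [0.5798, 0.0105, 0.1388]
tcp_rot: [0.845, -0.534, 0.01, -0.0]
contact_force: [-0.5, -0.7, 0.3]
opening: -0.004
```

```bash
cat > meas.py <<'E'
from h import *
import sys
s,im,d=look('scene',sys.argv[1])
cv2.imwrite('pics/c'+sys.argv[1],cv2.resize(cv2.cvtColor(im,cv2.COLOR_RGB2BGR)[100:350,150:400],None,fx=2.4,fy=2.4))
P,u,v=world('scene',s,d)
c,sn=np.cos(np.radians(25)),np.sin(np.radians(25))
Q=(P[:,:2]-[.5827,.0127])@np.array([[c,-sn],[sn,c]])
k=(abs(Q[:,1])<.043)&(Q[:,0]>-.06)&(Q[:,0]<.05)&(P[:,2]>.112)&(P[:,2]<.166)
if len(sys.argv)>2: k&=abs(Q[:,1])>.02
A=np.polyfit(P[k][:,2],Q[k][:,0],1); print(k.sum(),'outer face lean from vertical rad',np.arctan(A[0]),'angle',np.pi/2+np.arctan(A[0]),'top',P[k][:,2].max())
E
python3 to.py; python3 meas.py s6.png 1
```

```text
t 8.55 pos [0.5798 0.0105 0.1388] xang -64.57 tilt [ 0.017 -0.01  -1.   ] F [-0.52 -0.72  0.26] op -0.004
180 outer face lean from vertical rad 0.23330263342142887 angle 1.8040989602163253 top 0.161924248885645
```

View pics/cs6.png

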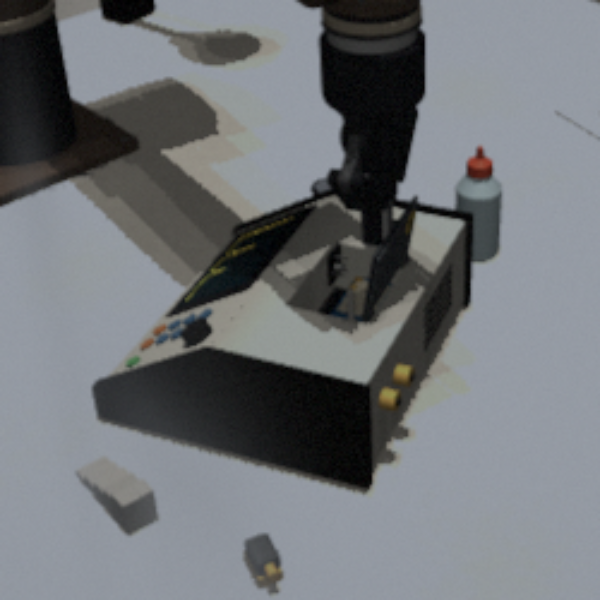

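The hatch stands at about upright or slightly past (crop 395, 255). The force hasn't risen yet, so it isn't at the stop. I'll nudge further until it does.

Request:
{"op": "send_rows", "data": {
  "motion": [0, -0.2, 0, 0, 0, 0, -0.2, 0, 0, 0]
}}

```text
time: 8.8
eef_pos: [0.5805, 0.0109, 0.1386]
tcp_rot: [0.846, -0.533, 0.007, 0.004]
contact_force: [-8.1, -3.5, 4.7]
opening: 0.002
```

```bash
python3 to.py; python3 meas.py s7.png 1
```

```text
t 8.8 pos [0.5805 0.0109 0.1386] xang -64.48 tilt [ 0.007 -0.014 -1.   ] F [-8.1  -3.53  4.72] op 0.002
170 outer face lean from vertical rad 0.2570687665679546 angle 1.827865093362851 top 0.16124430369293152
```

The stop is reached: position stalled and force rose to 9 N. Now backing away forward, then up.

Request:
{"op": "send_rows", "data": {
  "motion": [0, 0.8, 0, 0, 0, 0, 2, 0, 0, 0, 0, 3, 0, 0, 0, 0, 3, -1, 0, 0, 0, 2, -3, 0, 0, 0, 0, -4, 0, 0, 0, 0, -4, 0, 0, 0, 0, 0, 0, 0]
}}

```text
time: 9.65
eef_pos: [0.4769, -0.0348, 0.2603]
tcp_rot: [0.845, -0.534, 0.008, 0.001]
contact_force: [1.2, 0.2, 0.3]
opening: 0.002
```

```bash
python3 to.py; python3 meas.py s8.png
python3 - <<'E'
from h import *
s,im,d=look('top','t8.png')
cv2.imwrite('pics/t8c.png',cv2.resize(cv2.cvtColor(im,cv2.COLOR_RGB2BGR)[110:310,210:460],None,fx=3,fy=3))
s,im,d=look('wrist','w8.png')
a=cv2.imread('pics/scene1.png').astype(int);b=cv2.imread('pics/s8.png').astype(int)
D=np.abs(a-b).max(2); cv2.imwrite('pics/diff.png',np.clip(D*3,0,255)[100:350,150:400].astype('uint8'))
E
```

```text
t 9.65 pos [ 0.4769 -0.0348  0.2603] xang -64.61 tilt [ 0.013 -0.009 -1.   ] F [1.18 0.22 0.26] op 0.002
320 outer face lean from vertical rad 0.18361463026413274 angle 1.7544109570590294 top 0.16166973985261218
```

View pics/cs8.png

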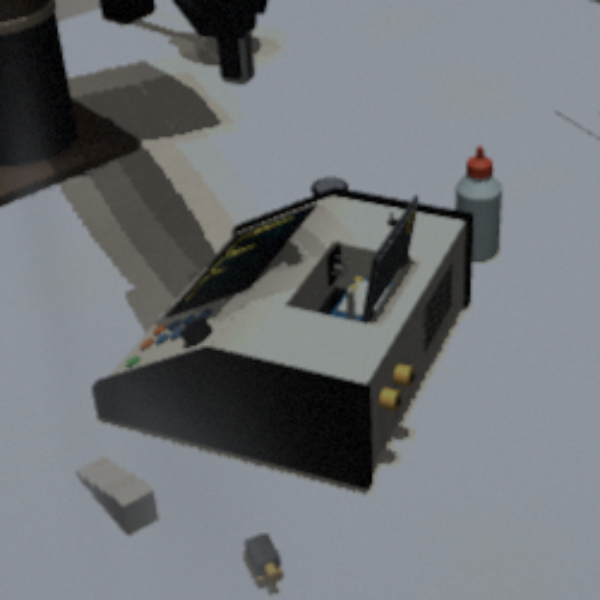

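View pics/w8.png

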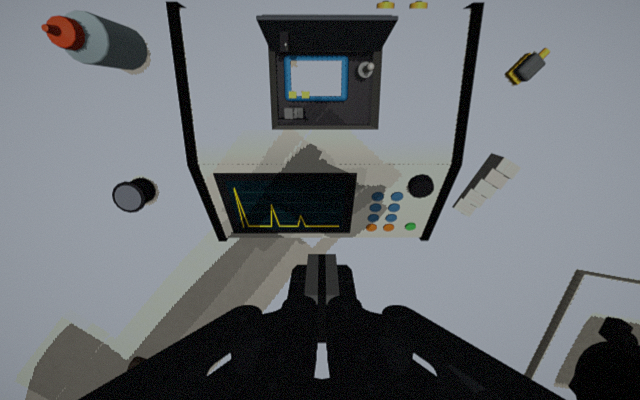

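View pics/diff.png

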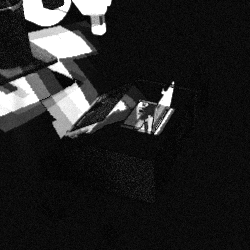

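The hatch stands open with a measured angle of 1.75 rad. The before/after difference shows only the hatch, the arm and shadows; the instrument outline and bystanders are unchanged. The gripper is clear, so I'm handing in.

```bash
python3 -c "
from h import *
workorder.sign_off(); print(ctrl.get_state()['time'])"
```

```text
the job is handed in; nothing more can be done
the job is handed in; nothing more can be done
```

The hatch is open all the way and stands by itself, and I handed the job in with the arm clear of everything.

- **Press:** I pressed the yellow mark once with the closed fingertips, in to the hard stop at about 11 N, and withdrew straight up. The hatch popped up and stood ajar with nothing touching it; I confirmed this in pictures.
- **Push:** I pushed the middle of the raised front edge from below with the outside of the closed fingers. The force was about 1–2 N until the end stop, where it rose to 9 N and the finger stalled, so I backed off.
- **Last checks:**
  - The camera depth gives a hatch angle of about 1.75 rad, which is fully open.
  - A before/after picture comparison shows no shift of the instrument or of the things beside it.
- **Disagreement:** Two angle readings taken while the finger was still at the hatch came out higher, at 1.80 and 1.83 rad. I put that down to the finger being in the measured area. The clear view afterwards gave 1.75.
- **Time:** The last move ended at 9.65 s, well under the 45 s limit.

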